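# Hold a flask down in the sprung ring of a press-to-run shaker

### The arm

A 7-joint arm with a two-finger parallel gripper is mounted at the origin on the work surface. World frame = base frame: x ahead of the robot, y to its left, z up, the work surface at z = 0. Lengths are in m, angles in rad, forces in N, time in s.
With the tool pointing down it reaches from about 0.4 to 0.9 m from the base axis. Payload 5.6 kg.
Tool frame: the origin (TCP) lies midway between the tips of the shut fingers; the grasp point (between the pads) lies 19 mm behind it (ctrl.grip_depth is the distance from the TCP to the grasp point, in m); z points along the fingers, y is the direction in which the jaws open and shut (so a half turn about z gives the same grasp; the last joint's range is limited). The gripper opens to 92 mm and grips with 3 to 60 N. Pads are 20 mm wide; open, the fingers measure 128 mm over their backs; the gripper's body (75 mm by 189 mm) begins 69 mm behind the grasp point.
Start: joints at [1.138, 0.468, -0.012, 1.603, 0.006, 1.071, -0.056], TCP at [0.247, -0.601, 0.215] pointing down, gripper open.
Joint ranges: [-2.53, 2.53], [-0.31, 2.02], [-1.57, 1.55], [0.28, 2.44], [-1.29, 4.43], [0.15, 1.84], [-2.92, 2.92]. Speed limits (rad/s): [2.57, 2.57, 3.14, 3.14, 3.14, 3.14, 3.14].

### API

Orientations are given as [roll, pitch, yaw] about the fixed x, y, z axes, in that order (R = Rz(yaw) Ry(pitch) Rx(roll)).
In Python, from plant import read_state, read_camera, camera_model, ctrl gives the robot as it stands.
- The arm moves only by the shell command python3 -m pendant 'ROWS'. ROWS is JSON, a list of rows, each a list of 3 entries, a list of its own where there are three numbers: the shift along the tool's x, y, z in m, then the turn about the tool's z in degrees, then the closure, from 0 (fully open) to 1 (shut). In form: [[[x, y, z], turn, gripper], ...]. A call has 1 to 20 rows; each row is the pose to reach, as a shift and turn from the pose commanded when the call began, along the tool's axes at that moment; what a row does not reach only later rows make up. A row lasts 1/10 s, in which the tool goes at most 50 mm and 8.59 degrees, less where a joint would pass 70% of its speed; a pose out of reach is approached as far as the arm can. A call with a gripper value outside its range is refused whole. The fingers move at their own pace and stop on an object; the grip force is fixed at half the most. Time passes only in rows, so rows that repeat a pose let the fingers close. It gives the time, the measured TCP pose, the force and the opening at its end, in the units of the state.
- read_state(): the state, without advancing time (a new reading comes with each control period).
- read_camera(name): name is "scene" or "top" or "wrist"; returns the picture (400x640x3 uint8, blue, green, red); there is no depth.
- camera_model(name): a dict with "mtx" (3x3 intrinsics, pixels), "dist" ([k1, k2, p1, p2, k3] as OpenCV has them; the pictures are not rectified), "position" and "orientation" of the camera in the world. Camera axes: x right, y down, z forward; pixel columns grow to the right and rows downward; lengths in m; the calibration is good to about 2 mm. A picture is of the moment at which its call begins: read the wrist's pose just before it. camera_model takes no time and is no camera call; for the wrist camera it gives the pose at the moment of the call.
- ctrl.close_job(): hands the job in, once; it reports no verdict.
The state is a dict: "t": time; "qpos": joint angles; "qvel": joint speeds; "joint_torque": joint torques, N m; "position": TCP position; "tool_rot": TCP orientation; "ft_force": force on the tool from outside, world axes, zero at the start; "ft_torque": the same for the moment, N m; "grip_width": finger opening in m.
Only numpy, scipy, OpenCV 4.12 (cv2) and the standard library are available. Lean on these libraries where they do the work, as an engineer would, in place of code of your own. Each camera call takes 0.05 s, during which the arm holds its last target. There are 200 camera calls.

### The job

Take the stoppered amber flask out of its cork stand and set it upright in the blue ring cradle of the shaker, then press the flask gently straight down until you feel the ring reach the bottom of its spring travel. The shaker runs only while it is pressed, so finish while holding the flask upright and pressed down at or close to that stop, pushing on the flask and not on the ring or the shaker itself. Do not ram the flask down hard, and leave the wash bottle, the tube rack and the slide box where they stand.

Things in the scene. Friction and masses are not known exactly. Their poses are not given: they have to be found in the camera images.
- flask: amber glass flask with a red stopper, 0.28 to 0.42 kg (differs from start to start), round about its own z axis (up). Origin at the lowest point of its round bulb. Bulb: ball of 84 mm diameter, centre 42 mm above the origin. Neck: straight cylinder, 26 mm diameter, free from 84 to 135 mm above the origin; lip of 32 mm diameter at 135 to 140 mm; stopper up to 158 mm, 30 mm wide at its flat top. It starts upright, loose, in the cork stand
- flask_bulb (a point): centre of the flask's bulb, 42 mm above the flask's origin along its axis
- flask_neck (a point): point on the flask's axis in the middle of the neck, 118 mm above its origin: a good place to grip
- stand: cork ring, 100 mm outer diameter, 30 mm high, fixed to the bench; origin at the centre of its underside. A 45 degree bevel inside carries the bulb, so the flask's origin is 12 mm above the bench while it stands there; it lifts straight out
- mixer: white press-to-run shaker with a navy front panel, 135 mm (x, front at -x) by 155 mm (y), top face 55 mm above the bench, fixed to the bench; origin at the centre of its underside. The blue ring cradle stands on three springs above the middle of its top face
- cradle_seat (a point): the point where the centre of the flask's bulb lies when the flask is seated in the ring; it moves down with the ring. 117 mm above the bench with the springs free, 101 mm when fully pressed. The blue ring: 94 mm outer diameter, inner bevel at 45 degrees carrying the bulb at a circle of about 59 mm diameter; its upper edge is 23.5 mm below this point, its lower edge 38 mm below
- cradle (a joint): how far the ring is pressed down, m: 0 springs free, 0.016 at its bottom stop. The ring carries up to 6 N (flask weight included) before it moves at all, and takes about 12.4 N at the stop; it springs back when released
- wash_bottle: white wash bottle with a bent spout, 62 mm diameter, 172 mm high; origin at the centre of its underside; leave alone
- tube_rack: white test tube rack with glass tubes and a blue pen, 75 by 200 mm (y), 150 mm high; origin at the centre of its underside; leave alone
- slide_box: cream box of microscope slides, 100 by 85 mm, 30 mm high; origin at the centre of its underside; leave alone

How it is judged:
On the way, in this order (a step that is already met when the one before it is completed fails the run):
1. the flask is lifted out of the cork stand (height (world z) of flask above 0.035 m and contact force between flask and stand below 0.1 N and contact force between the fingers and flask above 1 N), for 0.1 s.
2. the flask sits upright in the ring and the ring is pressed down close to the bottom of its travel (distance between flask_bulb and cradle_seat below 0.006 m and angle between flask's own z axis and vertical below 0.17 rad and value of joint cradle above 0.011 m and contact force between the fingers and flask above 2 N), for 0.3 s.
At the end, for the whole second after the job is handed in: Ends with the fingers still pressing (over 2 N) on the flask: bulb within 6 mm of the ring's seat point, upright within 10 degrees, at rest, ring down by over 11 of its 16 mm, flask bearing on it with over 8 N, arm and fingers off the ring and shaker (all of step 2 and linear speed of flask below 0.02 m/s and contact force between flask and mixer above 8 N and contact force between each of the arm, the fingers and mixer below 0.5 N); the arm keeps its last pose, push and grip.
It fails at once if the flask is rammed into the shaker (more than 60 N) (contact force between flask and mixer above 60 N).
It fails at once if the wash bottle is moved by more than 25 mm or tipped (distance of wash_bottle from where it was at the start of the episode above 0.025 m or angle between wash_bottle's own z axis and vertical above 0.35 rad).
It fails at once if the tube rack is moved by more than 25 mm or tipped (distance of tube_rack from where it was at the start of the episode above 0.025 m or angle between tube_rack's own z axis and vertical above 0.35 rad).
It fails at once if the slide box is moved by more than 25 mm (distance of slide_box from where it was at the start of the episode above 0.025 m).
It also fails if it takes over 38 s, if anything falls off the work surface, if the arm or the gripper's body presses on something with over 40 N, if the wrist force passes 120 N, or if a joint passes its speed limit or range.

## Working session

There is one attempt and no reset: what is moved stays moved. The work goes in short steps, Python scripts to look and compute and a shell command to move; the robot and the scene stay as the last step left them, time stands still between calls to the robot, and variables do not carry over. Pictures are saved under pics/ and viewed, about 8 in all and at most 12, crops included, and the job is handed in when it is done.

```bash
mkdir -p pics; ls
python3 - <<'E'
from plant import read_state, read_camera, camera_model, ctrl
import cv2
s=read_state(); print(s)
for n in ("scene","top"):
    cv2.imwrite(f"pics/{n}1.png",read_camera(n)); m=camera_model(n); print(n,m)
print(ctrl.grip_depth)
E
```

```text
pics
{'t': 0.0, 'qpos': array([ 1.13801316,  0.46835507, -0.01159231,  1.60357963,  0.00599276,
        1.07143218, -0.05628054]), 'qvel': array([ 0.00192069, -0.00078983,  0.00103148,  0.00028923,  0.000775  ,
       -0.00133392, -0.00199586]), 'joint_torque': array([ 2.32521334e-04, -5.20576394e+01, -1.21901458e-02, -2.43750250e+01,
       -5.66007709e-02,  1.70887553e-02,  1.71627912e-04]), 'position': array([ 0.24670635, -0.60074457,  0.21367291]), 'tool_rot': array([-3.13985705e+00,  1.20879986e-04,  3.89725677e-01]), 'ft_force': array([ 0.30859279,  0.69056454, -0.29857027]), 'ft_torque': array([ 0.01118824,  0.02924344, -0.02095345]), 'grip_width': 0.09176738557545434}
scene {'mtx': array([[463.6780024 ,   0.        , 327.75202519],
       [  0.        , 463.6780024 , 194.15616016],
       [  0.        ,   0.        ,   1.        ]]), 'dist': array([-0.10944479,  0.        ,  0.        ,  0.        ,  0.        ]), 'position': array([ 1.41937465, -0.1741259 ,  1.20257933]), 'orientation': array([-2.51197415, -0.0050706 ,  1.36055868])}
top {'mtx': array([[464.86873882,   0.        , 326.84893368],
       [  0.        , 464.86873882, 202.4133993 ],
       [  0.        ,   0.        ,   1.        ]]), 'dist': array([-0.00412483,  0.        ,  0.        ,  0.        ,  0.        ]), 'position': array([ 4.06656008e-01, -7.46144729e-04,  1.50654285e+00]), 'orientation': array([-2.9973586 , -0.00665869, -1.56375295])}
0.0187
```

View pics/scene1.png

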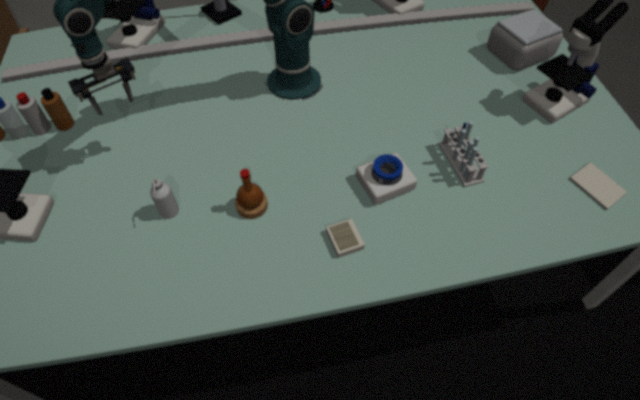

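View pics/top1.png

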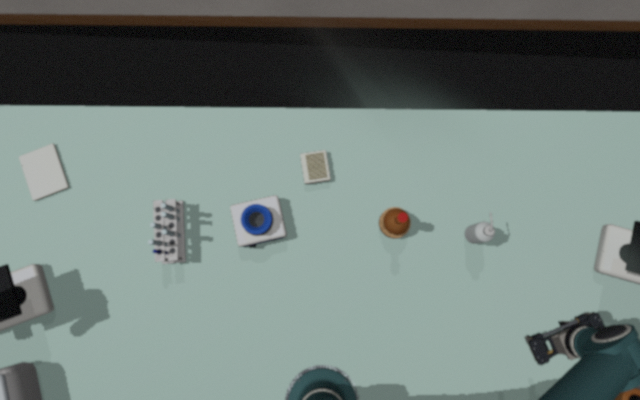

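Scene view: the flask's stopper is at about (245,175) and the blue ring at (388,168). Top view: stopper (402,217), ring (257,219), wash bottle (482,233), rack (168,231), slide box (316,167). Next I'll locate the stopper and ring by colour.

```bash
cat > h.py <<'E'
import numpy as np, cv2
from scipy.spatial.transform import Rotation as R
from plant import read_state, read_camera, camera_model, ctrl
def rays(m,px):
    p=cv2.undistortPoints(np.float64(px).reshape(-1,1,2),m["mtx"],m["dist"]).reshape(-1,2)
    return np.c_[p,np.ones(len(p))]@R.from_euler("xyz",m["orientation"]).as_matrix().T
def plane(m,px,z):
    d=rays(m,px); o=m["position"]; return o+d*((z-o[2])/d[:,2])[:,None]
def tri(ms,pxs):
    A=0;b=0
    for m,p in zip(ms,pxs):
        d=rays(m,[p])[0]; d/=np.linalg.norm(d); P=np.eye(3)-np.outer(d,d); A=A+P; b=b+P@m["position"]
    x=np.linalg.solve(A,b); return x
def mask(im,h0,h1,s,v):
    return cv2.inRange(cv2.cvtColor(im,cv2.COLOR_BGR2HSV),(h0,s,v),(h1,255,255))
def blobs(mk,roi,amin=8):
    x0,y0,x1,y1=roi; k=np.zeros_like(mk); k[y0:y1,x0:x1]=mk[y0:y1,x0:x1]
    cs,_=cv2.findContours(k,cv2.RETR_EXTERNAL,cv2.CHAIN_APPROX_NONE)
    return sorted([c for c in cs if len(c)>=amin],key=cv2.contourArea,reverse=True)
E
python3 - <<'E'
from h import *
M={n:camera_model(n) for n in("scene","top")}; I={n:cv2.imread(f"pics/{n}1.png") for n in M}
roi={"scene":dict(f=(225,160,275,225),r=(350,140,425,205)),"top":dict(f=(370,195,425,245),r=(230,195,290,250))}
st={}
for n in M:
    im=I[n]
    for key,(a,b,s,v),reg in (("red",(0,4,190,90),"f"),("amber",(5,16,120,40),"f"),("blue",(105,130,120,50),"r")):
        for c in blobs(mask(im,a,b,s,v),roi[n][reg])[:2]:
            mm=cv2.moments(c); ctr=(mm["m10"]/mm["m00"],mm["m01"]/mm["m00"]); print(n,key,np.round(ctr,1),cv2.contourArea(c),cv2.boundingRect(c),cv2.fitEllipse(c)[:2] if len(c)>5 else "")
            st.setdefault((n,key),ctr)
print("red tri",tri(M.values(),[st["scene","red"],st["top","red"]]))
print("blue tri",tri(M.values(),[st["scene","blue"],st["top","blue"]]))
for n in M:
    print(n,"red@.162",plane(M[n],[st[n,"red"]],.162),"blue@.088",plane(M[n],[st[n,"blue"]],.088),"amber@.054",plane(M[n],[st[n,"amber"]],.054))
print("rack/bottle/box approx",plane(M["top"],[(168,231),(482,233),(316,167)],0.03))
a=cv2.resize(I["scene"][150:230,220:420],None,fx=4,fy=4,interpolation=cv2.INTER_CUBIC);b=cv2.resize(I["top"][190:250,225:425],None,fx=4,fy=4,interpolation=cv2.INTER_CUBIC)
cv2.imwrite("pics/crop1.png",np.clip(np.vstack([a,b])*1.6,0,255).astype(np.uint8))
E
```

```text
scene red [244.7 172.7] 22.0 (242, 170, 6, 6) ((244.60533142089844, 172.75331115722656), (5.507676124572754, 5.85922908782959))
scene amber [250.3 199.3] 749.5 (236, 175, 30, 42) ((250.24647521972656, 198.7060089111328), (27.17137908935547, 38.81795120239258))
scene blue [387.4 166.7] 522.5 (373, 155, 29, 24) ((387.4179992675781, 166.69859313964844), (23.46544075012207, 28.48638916015625))
top red [401.5 214. ] 2.0 (400, 213, 6, 8) ((404.04022216796875, 216.9816436767578), (3.812027931213379, 9.225394248962402))
top amber [394.4 222.4] 425.0 (383, 209, 26, 26) ((395.1803283691406, 221.83277893066406), (24.032194137573242, 25.999637603759766))
top blue [256.4 219.1] 653.0 (242, 205, 30, 29) ((256.43212890625, 219.0963134765625), (28.3676700592041, 29.367944717407227))
red tri [ 0.56764795 -0.22610741  0.17631599]
blue tri [0.55944628 0.20641348 0.08588929]
scene red@.162 [[ 0.55520542 -0.22911586  0.162     ]] blue@.088 [[0.56101929 0.20507891 0.088     ]] amber@.054 [[ 0.57288403 -0.22868273  0.054     ]]
top red@.162 [[ 0.56961115 -0.22621692  0.162     ]] blue@.088 [[0.55935852 0.20670204 0.088     ]] amber@.054 [[ 0.55605243 -0.22157728  0.054     ]]
rack/bottle/box approx [[ 0.52541178  0.49471809  0.03      ]
 [ 0.52661685 -0.50435866  0.03      ]
 [ 0.73702394  0.0269565   0.03      ]]
```

View pics/crop1.png

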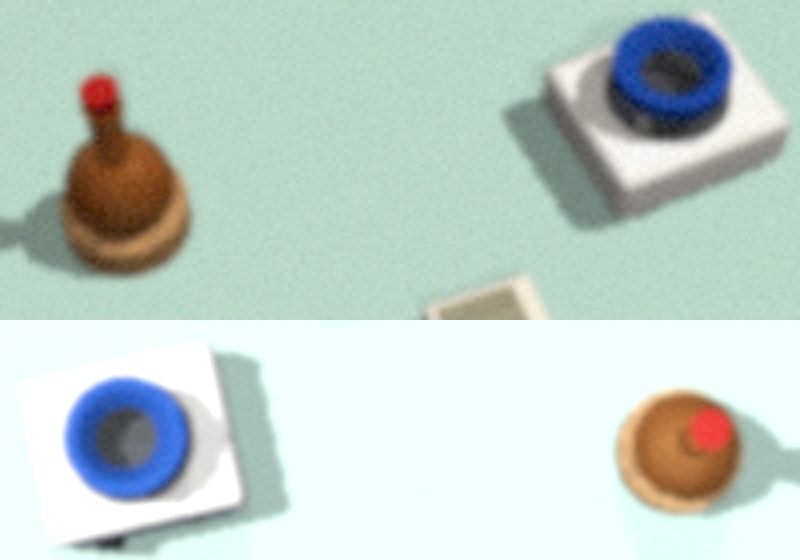

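The crops show the stopper centred at about (402.8,217.2) in top and (245,173.8) in scene. The ring is at (256.4,219) in top. That puts the flask near (0.565,-0.227) and the ring near (0.560,0.206). I'll rise, move above the flask and look with the wrist camera.

```bash
python3 -m pendant '[[[0,0,-0.05],0,0],[[0,0,-0.1],0,0],[[0.04,-0.02,-0.1],0,0],[[0.08,-0.04,-0.1],0,0],[[0.12,-0.06,-0.1],0,0],[[0.16,-0.08,-0.1],0,0],[[0.2,-0.1,-0.1],0,0],[[0.24,-0.125,-0.1],0,0],[[0.28,-0.145,-0.1],0,0],[[0.32,-0.165,-0.1],0,0],[[0.36,-0.185,-0.1],0,0],[[0.4,-0.205,-0.1],0,0],[[0.43,-0.22,-0.1],0,0],[[0.435,-0.225,-0.1],0,0],[[0.435,-0.225,-0.1],0,0],[[0.435,-0.225,-0.1],0,0]]'
python3 - <<'E'
from h import *
M={n:camera_model(n) for n in("scene","top")}
p={"scene":(245,173.8),"top":(402.8,217.2)}
print("stopper tri",tri(M.values(),[p[n] for n in M]))
for n in M: print(n,plane(M[n],[p[n]],.166))
m=camera_model("wrist"); im=read_camera("wrist"); cv2.imwrite("pics/w1.png",im); print(m, read_state()["position"],read_state()["tool_rot"])
E
```

```text
t: 1.7
position: [0.5628, -0.2295, 0.3143]
tool_rot: [3.141, 0.001, 0.388]
ft_force: [-0.5, -0.3, -1.2]
grip_width: 0.0923
stopper tri [ 0.56018797 -0.22909427  0.16310971]
scene [[ 0.56271903 -0.22837867  0.166     ]]
top [[ 0.55979751 -0.22917639  0.166     ]]
{'mtx': array([[354.0233066 ,   0.        , 319.57226834],
       [  0.        , 354.0233066 , 197.76582288],
       [  0.        ,   0.        ,   1.        ]]), 'dist': array([0.01275851, 0.        , 0.        , 0.        , 0.        ]), 'position': array([ 0.62401232, -0.20385799,  0.484571  ]), 'orientation': array([ 2.89896770e+00, -1.42270096e-03, -1.18294677e+00])} [ 0.56272714 -0.2298971   0.31441646] [3.14104045e+00 1.13262238e-03 3.86837177e-01]
```

View pics/w1.png

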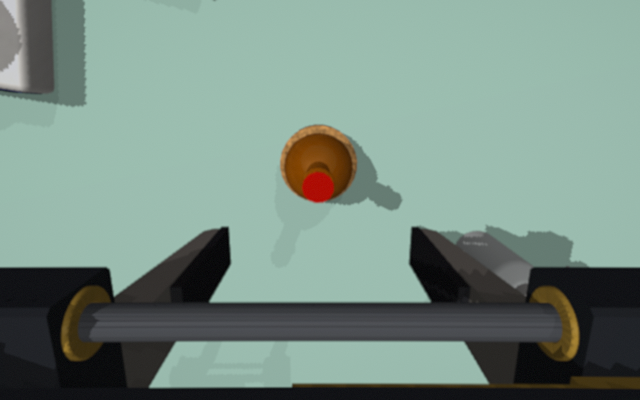

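The wrist view shows the stopper at about (318,187), centred between the fingers, with the cork ring behind it. Now I'll localise it precisely.

Run:
```python
from h import *
m=camera_model("wrist"); im=cv2.imread("pics/w1.png"); s=read_state()
c=blobs(mask(im,0,4,200,90),(270,110,370,215))[0]; (x,y),r=cv2.minEnclosingCircle(c); print(x,y,r,cv2.boundingRect(c))
p=plane(m,[(x,y)],.168)[0]; print(p)
k=mask(im,0,25,110,60); c=blobs(k,(270,110,370,215))[0]; print(cv2.boundingRect(c)); e=cv2.fitEllipse(c);print(e)
print("cork/bulb@.03",plane(m,[e[0]],.03))
Rm=R.from_euler("xyz",s["tool_rot"]).as_matrix(); print("tool shift",Rm.T@(np.r_[p[:2],0.111]-s["position"]))
```

```text
317.73077392578125 187.57691955566406 15.35053825378418 (303, 173, 31, 29)
[ 0.55977697 -0.22918552  0.168     ]
(281, 126, 76, 77)
((318.1564025878906, 163.25973510742188), (74.23394775390625, 75.08907318115234), 1.3274517059326172)
cork/bulb@.03 [[ 0.56183527 -0.22843168  0.03      ]]
tool shift [-0.00223333 -0.00188431  0.20341811]
```

```bash
python3 -m pendant '[[[-0.002,-0.002,0.04],0,0],[[-0.002,-0.002,0.08],0,0],[[-0.002,-0.002,0.12],0,0],[[-0.002,-0.002,0.15],0,0],[[-0.002,-0.002,0.175],0,0],[[-0.002,-0.002,0.195],0,0],[[-0.002,-0.002,0.203],0,0],[[-0.002,-0.002,0.203],0,0],[[-0.002,-0.002,0.203],0,1],[[-0.002,-0.002,0.203],0,1],[[-0.002,-0.002,0.203],0,1],[[-0.002,-0.002,0.203],0,1],[[-0.002,-0.002,0.203],0,1],[[-0.002,-0.002,0.203],0,1]]'
```

```text
t: 3.15
position: [0.5613, -0.2268, 0.1118]
tool_rot: [3.141, -0.0, 0.39]
ft_force: [-0.1, 0.5, 0.4]
grip_width: 0.0461
```

```bash
python3 -m pendant '[[[0,0,0],0,1],[[0,0,0],0,1],[[0,0,0],0,1],[[0,0,0],0,1],[[0,0,0],0,1],[[0,0,0],0,1],[[0,0,0],0,1],[[0,0,0],0,1]]'
```

```text
t: 3.95
position: [0.5613, -0.2269, 0.1116]
tool_rot: [3.141, -0.0, 0.39]
ft_force: [1.2, -1.4, 0.3]
grip_width: 0.03
```

```bash
python3 -m pendant '[[[0,0,0],0,1],[[0,0,0],0,1],[[0,0,0],0,1],[[0,0,0],0,1],[[0,0,0],0,1]]'
```

```text
t: 4.45
position: [0.5613, -0.2269, 0.1116]
tool_rot: [3.141, -0.0, 0.39]
ft_force: [-0.2, -2.7, 1.2]
grip_width: 0.03
```

```bash
python3 -m pendant '[[[0,0,-0.01],0,1],[[0,0,-0.025],0,1],[[0,0,-0.04],0,1],[[0,0,-0.05],0,1],[[0,0,-0.05],0,1],[[0,0,-0.05],0,1]]'
python3 - <<'E'
from h import *
w=read_camera("wrist"); sc=read_camera("scene"); cv2.imwrite("pics/w2f.png",w); cv2.imwrite("pics/s2f.png",sc)
a=cv2.resize(w[100:400,170:470],(600,600))[:, :]; b=cv2.resize(sc[130:230,210:290],None,fx=2.5,fy=6)
b=cv2.resize(sc[110:230,205:245+20],None,fx=3.3,fy=3.3); b=cv2.copyMakeBorder(b,0,600-b.shape[0],0,0,0)
cv2.imwrite("pics/c2.png",np.clip(np.hstack([a,b])*1.4,0,255).astype(np.uint8)[:,:800])
E
```

```text
t: 5.05
position: [0.5612, -0.2268, 0.1619]
tool_rot: [3.141, -0.0, 0.39]
ft_force: [0.2, 0.5, -4.6]
grip_width: 0.0304
```

View pics/c2.png

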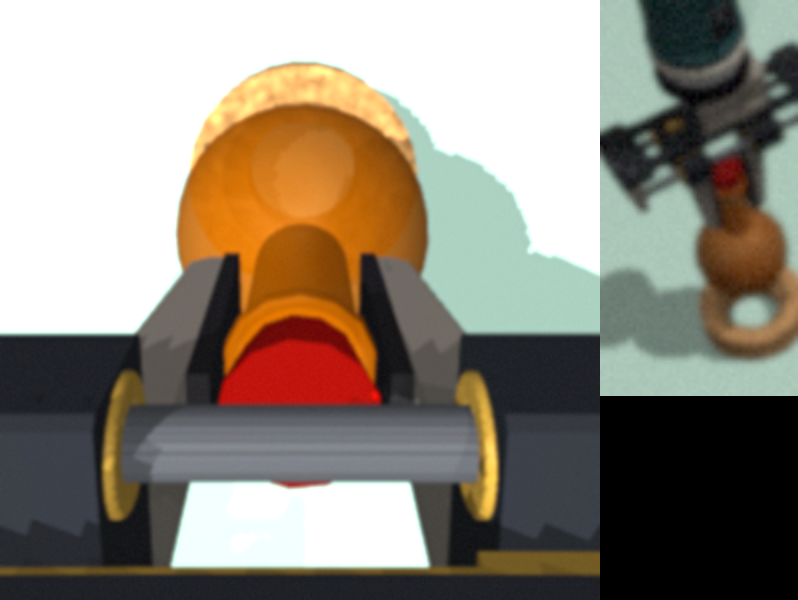

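The flask is lifted clear of the stand, with the neck between the fingers. In the wrist picture the bulb is centred at about (321,213) and symmetric. I'll measure the bulb centre from two views to find the tilt and hand offset.

```bash
cat > bulb.py <<'E'
from h import *
def circ(pts):
    A=np.c_[2*pts,np.ones(len(pts))]; x=np.linalg.lstsq(A,(pts**2).sum(1),rcond=None)[0]; return x[:2],np.sqrt(x[2]+x[0]**2+x[1]**2)
def sphere_dir(m,pts,iters=3):
    # cone of tangent rays: d.n = cos(a)
    d=rays(m,pts); d/=np.linalg.norm(d,axis=1)[:,None]
    keep=np.ones(len(d),bool)
    for _ in range(6):
        x=np.linalg.lstsq(d[keep],np.ones(keep.sum()),rcond=None)[0]; r=np.abs(d@x-1); keep=r<=max(2*np.median(r[keep]),1e-4)
    n=x/np.linalg.norm(x); a=np.arccos(1/np.linalg.norm(x)); return n,a,keep.sum()
E
python3 - <<'E'
from bulb import *
s=read_state(); w=cv2.imread("pics/w2f.png"); sc=cv2.imread("pics/s2f.png")
mw=camera_model("wrist"); ms=camera_model("scene")
k=mask(w,5,16,180,40); c=blobs(k,(240,140,400,320))[0].reshape(-1,2); print(cv2.boundingRect(c))
c=c[(c[:,1]<226)]; n,a,q=sphere_dir(mw,c); print("wrist n",len(c),q,"dist",.042/np.sin(a),"->",mw["position"]+n*.042/np.sin(a))
k=mask(sc,5,14,130,30); c2=blobs(k,(225,165,265,202))[0].reshape(-1,2); print(cv2.boundingRect(c2))
c2=c2[(c2[:,1]>178)&(c2[:,1]<200)&(c2[:,0]>226)&(c2[:,0]<263)]; n2,a2,q2=sphere_dir(ms,c2); print("scene",len(c2),q2,"dist",.042/np.sin(a2),ms["position"]+n2*.042/np.sin(a2))
def tr(os,ns):
    P=[np.eye(3)-np.outer(v,v) for v in ns]; return np.linalg.solve(sum(P),sum(p@o for p,o in zip(P,os)))
b=tr([mw["position"],ms["position"]],[n,n2]); print("bulb",b,"TCP",s["position"])
print("wrist ray at z .104",mw["position"]+n*((.104-mw["position"][2])/n[2]))
E
```

```text
(260, 153, 123, 139)
wrist n 198 125 dist 0.24885217618311362 -> [ 0.55731701 -0.22838852  0.09250436]
(236, 165, 26, 36)
scene 77 65 dist 1.7430021645202396 [ 0.35009159 -0.24040063 -0.17230173]
bulb [ 0.55810734 -0.22778768  0.09525356] TCP [ 0.56065766 -0.22663498  0.16098692]
wrist ray at z .104 [ 0.56042094 -0.22707645  0.104     ]
```

Flask is upright in the grip within a few mm. I'll carry it high to a spot short of the ring and measure the ring with the wrist camera.

```bash
python3 -m pendant '[[[0,0,-0.03],0,1],[[0,0,-0.06],0,1],[[0.003,-0.015,-0.08],0,1],[[0.008,-0.045,-0.085],0,1],[[0.014,-0.075,-0.085],0,1],[[0.02,-0.11,-0.085],0,1],[[0.027,-0.145,-0.085],0,1],[[0.033,-0.18,-0.085],0,1],[[0.04,-0.215,-0.085],0,1],[[0.046,-0.25,-0.085],0,1],[[0.053,-0.285,-0.085],0,1],[[0.059,-0.32,-0.085],0,1],[[0.066,-0.355,-0.085],0,1],[[0.071,-0.385,-0.085],0,1],[[0.073,-0.395,-0.085],0,1],[[0.074,-0.401,-0.085],0,1],[[0.074,-0.401,-0.085],0,1],[[0.074,-0.401,-0.085],0,1],[[0.074,-0.401,-0.085],0,1]]'
python3 - <<'E'
from bulb import *
s=read_state(); m=camera_model("wrist"); w=read_camera("wrist"); t=read_camera("top"); sc=read_camera("scene")
for n,i in(("w3",w),("t3",t),("s3",sc)): cv2.imwrite(f"pics/{n}.png",i)
k=mask(w,105,130,130,60)
for c in blobs(k,(0,0,640,400),40)[:2]:
    e=cv2.fitEllipse(c); print(cv2.boundingRect(c),e,plane(m,[e[0]],.0935))
print(s["position"],s["tool_rot"],s["ft_force"],s["grip_width"])
E
```

```text
t: 7.05
position: [0.4778, 0.1708, 0.2464]
tool_rot: [3.141, 0.0, 0.387]
ft_force: [-0.5, -0.3, -4.1]
grip_width: 0.0308
(264, 24, 107, 112) ((317.0008850097656, 79.36649322509766), (105.41206359863281, 111.11447143554688), 176.25010681152344) [[0.56236666 0.20775642 0.0935    ]]
[0.47778155 0.17076572 0.24639114] [3.14104560e+00 4.31608391e-04 3.87349865e-01] [-0.49692661 -0.30802963 -4.12197721] 0.030758995038073778
```

View pics/w3.png

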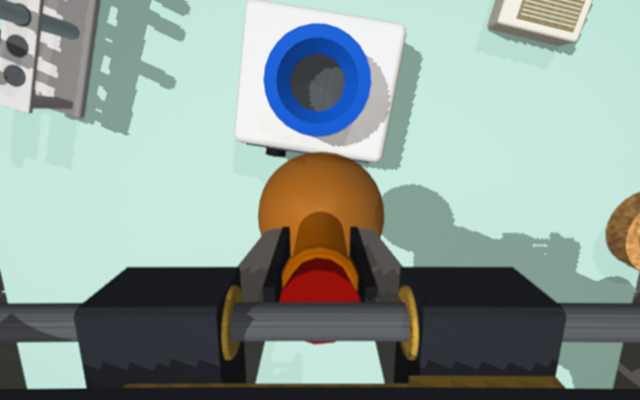

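The wrist picture shows the blue ring at (317,79), unobstructed, which gives a centre of about (0.562,0.2075). The bulb hangs at about (321,215). I'll move over the ring, then descend in small steps while watching the force.

```bash
python3 -m pendant '[[[0.02,-0.001,0],0,1],[[0.045,-0.002,0],0,1],[[0.07,-0.002,0],0,1],[[0.088,-0.002,0],0,1],[[0.093,-0.002,0.01],0,1],[[0.093,-0.002,0.025],0,1],[[0.093,-0.002,0.04],0,1],[[0.093,-0.002,0.05],0,1],[[0.093,-0.002,0.05],0,1],[[0.093,-0.002,0.05],0,1],[[0.093,-0.002,0.05],0,1]]'
python3 - <<'E'
from bulb import *
t=read_camera("top"); sc=read_camera("scene"); w=read_camera("wrist")
cv2.imwrite("pics/w4.png",w);cv2.imwrite("pics/s4.png",sc)
f=lambda a:np.clip(cv2.resize(a,(400,400),interpolation=cv2.INTER_CUBIC)*1.5,0,255).astype(np.uint8)
cv2.imwrite("pics/c4.png",np.hstack([f(sc[110:210,340:440]),f(w[100:340,200:440])]))
E
```

```text
t: 8.3
position: [0.563, 0.2097, 0.1973]
tool_rot: [3.141, -0.001, 0.39]
ft_force: [0.1, 0.2, -5.2]
grip_width: 0.0303
```

View pics/c4.png

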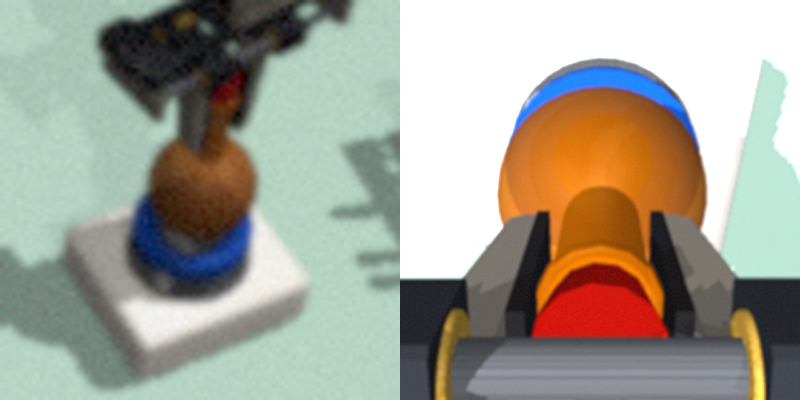

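The bulb hangs centred above the ring in both views, about 20 mm short of the seat. Descending.

```bash
python3 -m pendant '[[[0,0,0.004],0,1],[[0,0,0.008],0,1],[[0,0,0.011],0,1],[[0,0,0.013],0,1],[[0,0,0.013],0,1],[[0,0,0.013],0,1]]'; for i in 1; do python3 -m pendant '[[[0,0,0.002],0,1],[[0,0,0.004],0,1],[[0,0,0.004],0,1],[[0,0,0.004],0,1]]'; done
```

```text
t: 9.05
position: [0.5626, 0.2095, 0.1835]
tool_rot: [-3.142, 0.0, 0.39]
ft_force: [0.6, 0.3, -2.8]
grip_width: 0.0302
t: 9.45
position: [0.5626, 0.2094, 0.1795]
tool_rot: [3.142, 0.0, 0.39]
ft_force: [-0.2, -0.7, -3.1]
grip_width: 0.0304
```

```bash
python3 -m pendant '[[[0,0,0.002],0,1],[[0,0,0.004],0,1],[[0,0,0.004],0,1],[[0,0,0.004],0,1]]'
```

```text
t: 9.85
position: [0.5629, 0.2095, 0.176]
tool_rot: [3.141, -0.001, 0.39]
ft_force: [-0.4, -0.9, -0.3]
grip_width: 0.0301
```

```bash
python3 -m pendant '[[[0,0,0.001],0,1],[[0,0,0.003],0,1],[[0,0,0.003],0,1],[[0,0,0.003],0,1]]'
```

```text
t: 10.25
position: [0.5627, 0.2094, 0.1728]
tool_rot: [3.141, -0.0, 0.39]
ft_force: [-1.2, -1.3, 2.8]
grip_width: 0.0304
```

```bash
python3 -m pendant '[[[0,0,0.002],0,1],[[0,0,0.004],0,1],[[0,0,0.004],0,1],[[0,0,0.004],0,1]]'; python3 -m pendant '[[[0,0,0.002],0,1],[[0,0,0.004],0,1],[[0,0,0.004],0,1],[[0,0,0.004],0,1]]'
```

```text
t: 10.65
position: [0.5627, 0.2094, 0.1686]
tool_rot: [3.141, 0.0, 0.39]
ft_force: [-1.4, -1.3, 4.2]
grip_width: 0.0301
t: 11.05
position: [0.5628, 0.2095, 0.1649]
tool_rot: [3.141, -0.0, 0.39]
ft_force: [-1.7, -1.0, 6.7]
grip_width: 0.0304
```

```bash
python3 -m pendant '[[[0,0,0.001],0,1],[[0,0,0.002],0,1],[[0,0,0.002],0,1],[[0,0,0.002],0,1]]'; python3 -m pendant '[[[0,0,0.001],0,1],[[0,0,0.002],0,1],[[0,0,0.002],0,1],[[0,0,0.002],0,1]]'
```

```text
t: 11.45
position: [0.5629, 0.2096, 0.1631]
tool_rot: [3.141, -0.001, 0.39]
ft_force: [-2.4, -2.1, 6.9]
grip_width: 0.0299
t: 11.85
position: [0.563, 0.2096, 0.1613]
tool_rot: [3.141, -0.001, 0.39]
ft_force: [-1.3, -2.4, 8.2]
grip_width: 0.0304
```

```bash
python3 -m pendant '[[[0,0,0.001],0,1],[[0,0,0.001],0,1],[[0,0,0.001],0,1]]'; python3 -m pendant '[[[0,0,0.001],0,1],[[0,0,0.001],0,1],[[0,0,0.001],0,1]]'
```

```text
t: 12.15
position: [0.563, 0.2096, 0.1604]
tool_rot: [3.141, -0.001, 0.39]
ft_force: [-1.3, -1.7, 8.0]
grip_width: 0.0304
t: 12.45
position: [0.5633, 0.2097, 0.1598]
tool_rot: [3.141, -0.002, 0.39]
ft_force: [-2.2, -2.1, 9.6]
grip_width: 0.0303
```

```bash
python3 -m pendant '[[[0,0,0.001],0,1],[[0,0,0.001],0,1],[[0,0,0.001],0,1]]'
python3 - <<'E'
from h import *
for n in("scene","top","wrist"):
    cv2.imwrite(f"pics/{n}5.png",read_camera(n))
print(read_state()["ft_force"])
sc=cv2.imread("pics/scene5.png"); w=cv2.imread("pics/wrist5.png"); o=cv2.imread("pics/s4.png")
f=lambda a:np.clip(cv2.resize(a,(400,400),interpolation=cv2.INTER_CUBIC)*1.5,0,255).astype(np.uint8)
cv2.imwrite("pics/c5.png",np.hstack([f(sc[110:210,340:440]),f(w[100:340,200:440])]))
E
```

```text
t: 12.75
position: [0.5638, 0.2099, 0.1598]
tool_rot: [3.141, -0.003, 0.39]
ft_force: [-2.8, -3.0, 14.7]
grip_width: 0.0301
[-3.10632449 -3.15913463 14.96745008]
```

View pics/c5.png

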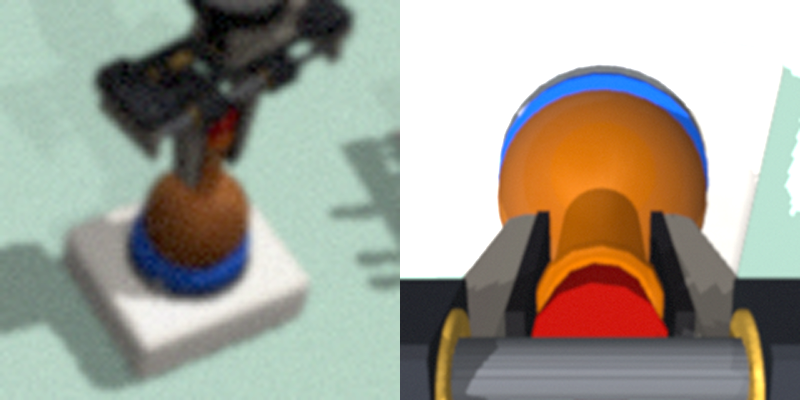

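The force jumped from 9.6 to 14.9 N while the TCP height stayed at 0.1598, so the ring is at its stop. In the picture the bulb is seated and upright, the ring is down on the shaker, and the fingers are clear of both. I'll hold briefly and check it is stable before handing in.

```bash
python3 -m pendant '[[[0,0,0],0,1],[[0,0,0],0,1],[[0,0,0],0,1],[[0,0,0],0,1],[[0,0,0],0,1],[[0,0,0],0,1]]' && python3 -c "
from plant import ctrl; ctrl.close_job()"
```

```text
t: 13.5
position: [0.5637, 0.2099, 0.1598]
tool_rot: [3.141, -0.003, 0.39]
ft_force: [-3.4, -3.4, 14.5]
grip_width: 0.0306
the job is handed in; nothing more can be done
```

I gripped the flask by the neck, lifted it out of the cork stand and carried it clear of everything else. I then set it in the blue ring and pressed it down in small steps to the bottom stop. The job was handed in at about 13.5 s, with the arm still holding and pressing; no verdict is reported.

**Last checks:**
- **At the stop:** the spring force rose slowly to about 9.6 N over about 16 mm of travel. One more 1 mm step then took it to about 14.7 N with no further drop in tool height (0.1598 m).
- **Steady:** over a final 0.6 s hold the force stayed at about 14.5 N and the tool did not move. With the flask's own weight, I estimate 18–19 N on the ring, well under the 60 N limit.
- **Seated:** the last pictures showed the flask upright in the ring, with the fingers clear of the ring and shaker.

**What disagreed or was left unchecked:**
- **Gripper opening:** it read about 30 mm on a 26 mm neck throughout. I did not find out why, but the grip never slipped noticeably.
- **Bulb height:** one camera estimate after the lift put the bulb about 9 mm lower in the hand than expected. Contact with the ring came about where it should for a flask that had not slipped, so I put that down to measurement error.
- **Side force:** about 3.4 N remained along each of x and y, from a small centring error.
- **Other objects:** I did not re-measure the wash bottle, tube rack and slide box at the end, but the arm's path stayed clear of them.

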